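Press-check the four filters in the drawer, smallest to largest

ROBOT

A 7-joint arm with a two-finger parallel gripper is mounted at the origin on the work surface. World frame = base frame: x ahead of the robot, y to its left, z up, the work surface at z = 0. Lengths are in m, angles in degrees, forces in N, time in s.
With the tool pointing down it reaches from about 0.4 to 0.925 m from the base axis. Payload 4.1 kg.
Tool frame: the origin (TCP) lies midway between the tips of the shut fingers; the grasp point (between the pads) lies 19 mm behind it (arm.grip_point_offset is the distance from the TCP to the grasp point, in m); z points along the fingers, y is the line along which they close (so a half turn about z gives the same grasp; the last joint's range is limited). The gripper opens to 85 mm and grips with 20 to 120 N. Pads are 22 mm wide; open, the fingers measure 114 mm over their backs; the gripper's body (76 mm by 85 mm) begins 54 mm behind the grasp point. The pads swing forward as they close: fully open they stand 13 mm farther back than shut.
Start: joints at [-73.568, 22.827, 2.584, 88.041, -1.071, 69.15, -2.905], TCP at [0.245, 0.602, 0.231] pointing down, gripper open.
Joint ranges: [-161.44, 161.44], [-28.35, 127.94], [-78.24, 83.42], [0, 140.83], [-78.03, 258.03], [13.02, 114.36], [-168.23, 168.23]. Speed limits (degrees/s): [147.25, 147.25, 180, 180, 180, 180, 180].

INTERFACE

Orientations are given as [roll, pitch, yaw] about the fixed x, y, z axes, in that order (R = Rz(yaw) Ry(pitch) Rx(roll)).
In Python, from cell import arm gives the robot as it stands.
- The arm moves only by the shell command python3 -m creep 'ROWS'. ROWS is JSON, a list that holds one entry, the list of rows, each a list of 5 numbers: the opening, from 0 (shut) to 1 (fully open), then the shift along the tool's x, y, z in m, then the turn about the tool's z in rad. In form: [[[grip, dx, dy, dz, yaw], ...]]. A call has 1 to 20 rows; each row is the pose to reach, as a shift and turn from the pose commanded when the call began, along the tool's axes at that moment; what a row does not reach only later rows make up. A row lasts 1/10 s, in which the tool goes at most 50 mm and 8.59 degrees, less where a joint would pass 70% of its speed; a pose out of reach is approached as far as the arm can. A call with a gripper value outside its range is refused whole. The fingers move at their own pace and stop on an object; the grip force is fixed at half the most. Time passes only in rows, so rows that repeat a pose let the fingers close. It gives the time, the measured TCP pose, the force, the opening and the grip force at its end, in the units of the state.
- arm.state(): the state, without advancing time (a new reading comes with each control period).
- arm.grab_frame(name): name is "scene" or "top"; returns the picture (480x640x3 uint8, red, green, blue); there is no depth.
- arm.camera_params(name): a dict with "K" (3x3 intrinsics, pixels), "R" (3x3) and "t" (3): a world point X has camera coordinates R X + t. Camera axes: x right, y down, z forward; pixel columns grow to the right and rows downward; lengths in m; the calibration is good to about 2 mm. A picture is of the moment at which its call begins. camera_params takes no time and is no camera call.
- arm.job_done(): hands the job in; it is judged then, once.
The state is a dict: "clock": time; "joint_pos": joint angles; "qvel": joint speeds; "joint_torque": joint torques, N m; "position": TCP position; "orientation": TCP orientation; "ft_force": force on the tool from outside, world axes, zero at the start; "torque": the same for the moment, N m; "grip_width": opening from 0.0 (shut) to 1.0 (fully open); "grip_force": force on a finger pad.
Only numpy, scipy, OpenCV 4.12 (cv2) and the standard library are available. Lean on these libraries where they do the work, as an engineer would, in place of code of your own. Each camera call takes 0.05 s, during which the arm holds its last target. There are 200 camera calls.

TASK

Check the filter seats in the open middle drawer: with closed fingertips press lightly on each of the four round filters in the walnut frame, one at a time from the smallest to the largest, so that its sprung seat sinks a few millimetres and comes back up when you let go. Lift or shove no filter, leave the blower nozzle, the lens cap and the aluminium flap lid as they are, and finish clear of everything.

Things in the scene. Friction and masses are not known exactly. Their poses are not given: they have to be found in the camera images.
- cabinet: Fixed grey cabinet, middle drawer open, holding a walnut frame 214 (x) by 291 mm (y), top 84 mm above the table. Origin: table level below the frame's centre; x points into the cabinet, z up. Four 95 mm square filter pockets centred at x +-51.5, y +-90 mm; nozzle, cap and flap between them. Drawer walls reach 98 mm; the closed part (152 mm high) begins 170 mm beyond the origin.
- filter_s: The smallest of the four filters: a flat clear-shelled disc, 45 mm across, 9 mm thick, loose in one of the pockets (which one varies) on a 90 mm sprung seat. Origin: centre of its underside, 72 mm above the table; top face 9 mm higher. Pressed, it sinks straight down: gives at about 1 N, 5 mm at about 2.5 N, hard stop 10 mm down at about 4 N; springs back.
- filter_m: The second smallest of the four filters: a flat clear-shelled disc, 57 mm across, 9 mm thick, loose in one of the pockets (which one varies) on a 90 mm sprung seat. Origin: centre of its underside, 72 mm above the table; top face 9 mm higher. Pressed, it sinks straight down: gives at about 1 N, 5 mm at about 2.5 N, hard stop 10 mm down at about 4 N; springs back.
- filter_l: The second largest of the four filters: a flat clear-shelled disc, 70 mm across, 9 mm thick, loose in one of the pockets (which one varies) on a 90 mm sprung seat. Origin: centre of its underside, 72 mm above the table; top face 9 mm higher. Pressed, it sinks straight down: gives at about 1 N, 5 mm at about 2.5 N, hard stop 10 mm down at about 4 N; springs back.
- filter_xl: The largest of the four filters: a flat clear-shelled disc, 85 mm across, 9 mm thick, loose in one of the pockets (which one varies) on a 90 mm sprung seat. Origin: centre of its underside, 72 mm above the table; top face 9 mm higher. Pressed, it sinks straight down: gives at about 1 N, 5 mm at about 2.5 N, hard stop 10 mm down at about 4 N; springs back.
- nozzle: Stainless steel blower nozzle, 14 mm thick, 70 mm long, lying loose in the middle column's cell nearest the robot. Origin: below its middle, on the cell floor. Not to be disturbed.
- lens_cap: Black rubber lens cap, 54 mm across, 13 mm thick with a raised bar, lying loose in the middle column's second cell; it is not a filter. Origin: centre of its underside. Not to be disturbed.
- flap_edge (a point): Middle of the free edge (robot side) of the small aluminium hinged flap lid, 42 by 68 mm, over the coin-sized compartment in the middle column's far cell; hinged on its far side, shut or partly open at the start, free edge up to 125 mm above the table. Not to be disturbed.
Mind the look-alikes: they are no part of the job. Leave any red look-alike of the filter_xl alone.

How it is judged:
By the outcome, as a careful person would: the job done as asked, in the order asked, and still so for the second after the job is handed in, with the robot touching nothing.
It also fails if it takes over 48 s, if anything falls off the work surface, if the arm or the gripper's body presses on something with over 40 N, if the wrist force passes 120 N, or if a joint passes its speed limit or range.

## Working session

There is one attempt and no reset: what is moved stays moved. The work goes in short steps, Python scripts to look and compute and a shell command to move; the robot and the scene stay as the last step left them, time stands still between calls to the robot, and variables do not carry over. Pictures are saved under pics/ and viewed, at most 10 in all, crops included, and the job is handed in when it is done.

```bash
mkdir -p pics; python3 - <<'E'
from cell import arm
import cv2
for n in("top","scene"):
    cv2.imwrite(f"pics/{n}0.png",arm.grab_frame(n)[:,:,::-1])
    p=arm.camera_params(n);print(n,p)
s=arm.state();print(s['clock'],s['position'],s['orientation'],s['ft_force'])
E
```

```text
top {'K': array([[548.3176551 ,   0.        , 317.14064785],
       [  0.        , 548.3176551 , 239.9558591 ],
       [  0.        ,   0.        ,   1.        ]]), 'R': array([[ 0.02677444, -0.99897208,  0.03657754],
       [-0.98412194, -0.03276371, -0.17444352],
       [ 0.17546262, -0.03132613, -0.98398757]]), 't': array([0.05085809, 0.56949633, 0.74942588])}
scene {'K': array([[535.14836002,   0.        , 316.70171379],
       [  0.        , 535.14836002, 219.56063601],
       [  0.        ,   0.        ,   1.        ]]), 'R': array([[ 0.81414199,  0.58062193,  0.00714115],
       [ 0.48891806, -0.6788174 , -0.54787413],
       [-0.3132602 ,  0.44953877, -0.8365303 ]]), 't': array([-0.51602116, -0.17390139,  1.02503644])}
0.1 [0.24432819 0.60171707 0.23037146] [-1.79900076e+02  5.68376359e-03  1.57904120e+02] [0.55739884 0.24147758 0.23750042]
```

View pics/top0.png

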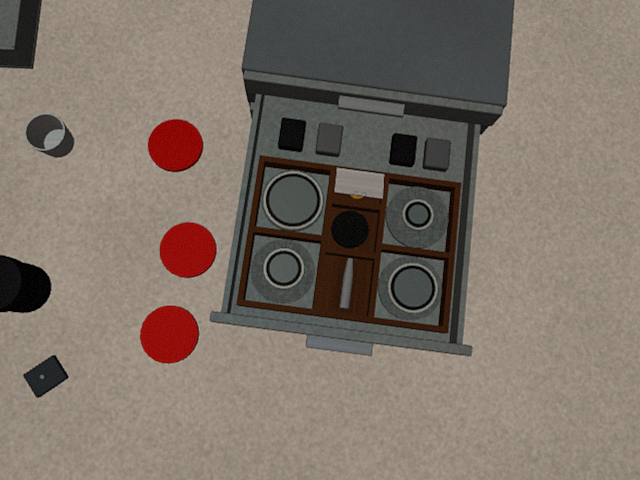

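View pics/scene0.png

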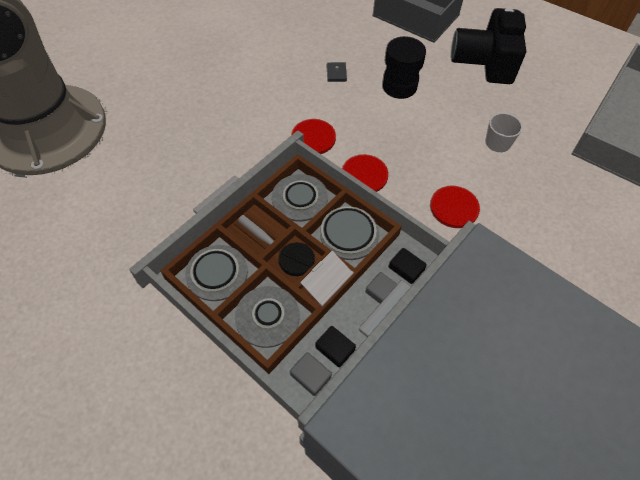

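```bash
cat > h.py <<'E'
import numpy as np,cv2
from cell import arm
def back(n,uv,z):
    p=arm.camera_params(n);R=np.array(p['R']);t=np.array(p['t'])
    d=R.T@np.linalg.solve(p['K'],[*uv,1]);c=-R.T@t
    return c+d*(z-c[2])/d[2]
def proj(n,X):
    p=arm.camera_params(n);q=p['K']@(p['R']@np.array(X)+p['t']);return q[:2]/q[2]
E
python3 - <<'E'
from h import *
top=cv2.imread('pics/top0.png');sc=cv2.imread('pics/scene0.png')
c=np.array([back('top',u,.084)[:2] for u in [(262,157),(461,183),(447,331),(238,306)]]) # far-left, far-right, near-right, near-left
o=c.mean(0);x=(c[0]+c[1]-c[2]-c[3])/2;y=(c[0]+c[3]-c[1]-c[2])/2
a=np.degrees(np.arctan2(x[1],x[0]));print('frame',o,a,np.linalg.norm(x),np.linalg.norm(y),np.degrees(np.arctan2(-y[0],y[1])))
rough={'s':(418,214),'m':(284,268),'l':(412,287),'xl':(293,200)};D=dict(s=45,m=57,l=70,xl=85)
ex=x/np.linalg.norm(x);ey=np.array([-ex[1],ex[0]])
for k,u in rough.items():
    P=back('top',u,.081)
    # refine: brightest ring of known diameter, grid search in both views
    out=[]
    for n,im in(('top',top),('scene',sc)):
        g=cv2.GaussianBlur(cv2.cvtColor(im,6),(0,0),.8).astype(np.float32);best=(-1,)
        th=np.linspace(0,2*np.pi,72)
        for dx in np.arange(-.012,.0121,.001):
            for dy in np.arange(-.012,.0121,.001):
              for r in np.arange(D[k]/2-4,D[k]/2+.1,.5)/1000:
                q=np.array([proj(n,(P[0]+dx+r*np.cos(t),P[1]+dy+r*np.sin(t),.081)) for t in th[::3]],np.float32)
                v=cv2.remap(g,q[:,:1],q[:,1:],1).mean()
                if v>best[0]:best=(v,dx,dy,r)
        out.append((P[:2]+best[1:3]).round(4));print(k,n,out[-1],'r',best[3],round(best[0]))
    m=np.mean(out,0);d=m-o;print('  in frame',d@ex,d@ey)
    cv2.drawMarker(top,tuple(int(v) for v in proj('top',(*m,.081)).round()),(0,0,255),0,5)
cv2.imwrite('pics/crop.png',cv2.resize(top[90:360,205:485],None,fx=2.2,fy=2.2,interpolation=2))
E
```

```text
frame [0.55960412 0.01961714] -6.282948667969719 0.21209514853174974 0.28672169205273573 -5.341419701864036Traceback (most recent call last):
  File "<stdin>", line 18, in <module>
  File "h.py", line 8, in proj
    p=arm.camera_params(n);q=p['K']@(p['R']@np.array(X)+p['t']);return q[:2]/q[2]
ValueError: time passes only in moves, steps and waits
```

```bash
sed -i 's/^def back/C={n:arm.camera_params(n) for n in("top","scene")}\ndef back/; s/p=arm.camera_params(n)/p=C[n]/' h.py
python3 - <<'E'
from h import *
top=cv2.imread('pics/top0.png');sc=cv2.imread('pics/scene0.png')
c=np.array([back('top',u,.084)[:2] for u in [(262,157),(461,183),(447,331),(238,306)]])
o=c.mean(0);x=(c[0]+c[1]-c[2]-c[3])/2
ex=x/np.linalg.norm(x);ey=np.array([-ex[1],ex[0]])
rough={'s':(418,214),'m':(284,268),'l':(412,287),'xl':(293,200)};D=dict(s=45,m=57,l=70,xl=85)
th=np.linspace(0,2*np.pi,25)[:-1]
for k,u in rough.items():
    P=back('top',u,.081);out=[]
    for n,im in(('top',top),('scene',sc)):
        g=cv2.GaussianBlur(cv2.cvtColor(im,6),(0,0),.8).astype(np.float32);best=(-1,)
        K=C[n]['K']
        for dx in np.arange(-.012,.0121,.001):
            for dy in np.arange(-.012,.0121,.001):
              for r in np.arange(D[k]/2-4,D[k]/2+.1,.5)/1000:
                X=np.c_[P[0]+dx+r*np.cos(th),P[1]+dy+r*np.sin(th),0*th+.081]
                q=(X@C[n]['R'].T+C[n]['t'])@K.T;q=(q[:,:2]/q[:,2:]).astype(np.float32)
                v=cv2.remap(g,q[:,:1],q[:,1:],1).mean()
                if v>best[0]:best=(v,dx,dy,r)
        out.append((P[:2]+best[1:3]).round(4));print(k,n,out[-1],'r',best[3],round(best[0]))
    m=np.mean(out,0);d=m-o;print('  in frame',d@ex,d@ey)
    cv2.drawMarker(top,tuple(int(v) for v in proj('top',(*m,.081)).round()),(0,0,255),0,5)
cv2.imwrite('pics/crop.png',cv2.resize(top[90:360,205:485],None,fx=2.2,fy=2.2,interpolation=2))
E
```

```text
s top [ 0.6042 -0.0722] r 0.0205 108
s scene [ 0.6042 -0.0742] r 0.0205 125
  in frame 0.05448578511496399 -0.08737913610523881
m top [0.5212 0.1147] r 0.0265 121
m scene [0.5202 0.1127] r 0.027 117
  in frame -0.048966733806720605 0.08926014697969248
l top [ 0.5003 -0.0652] r 0.033 114
l scene [ 0.4993 -0.0672] r 0.0335 122
  in frame -0.05005321295550202 -0.0918465606902866
xl top [0.6192 0.1056] r 0.0405 117
xl scene [0.6182 0.1036] r 0.0405 113
  in frame 0.04944052627817596 0.09093977866060933
```

View pics/crop.png

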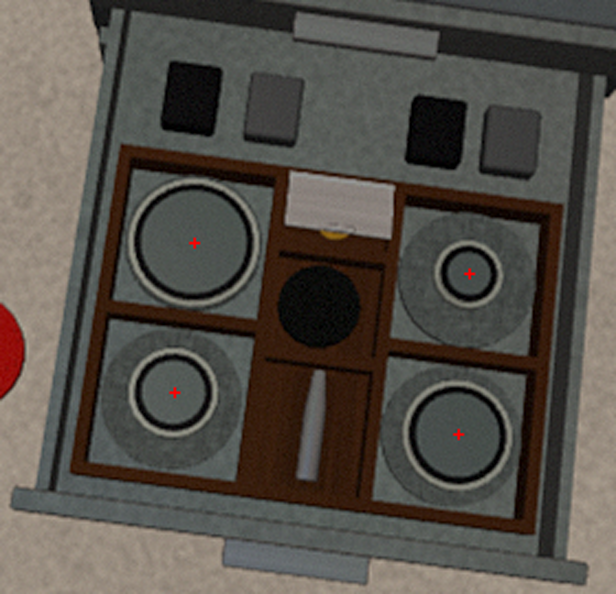

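Candidates (top view): clear discs s (418,214), m (284,268), l (412,287) and xl (293,200). Not filters: the black cap (350,229) and the red discs at (175,145), (188,250) and (169,334). The crop confirms that the markers sit on the filter centres. I'm moving above s, staying high, with the fingers shut.

```bash
python3 -m creep '[[[0,-0.074,-0.061,0,0],[0,-0.11,-0.092,0,0],[0,-0.147,-0.123,0,-0.05],[0,-0.184,-0.153,0,-0.1],[0,-0.22,-0.184,0,-0.15],[0,-0.257,-0.214,0,-0.2],[0,-0.294,-0.245,0,-0.25],[0,-0.33,-0.276,0,-0.28],[0,-0.367,-0.306,0,-0.28],[0,-0.404,-0.337,0,-0.28],[0,-0.44,-0.368,0,-0.28],[0,-0.477,-0.398,0,-0.28],[0,-0.514,-0.429,0,-0.28],[0,-0.55,-0.46,0,-0.28],[0,-0.587,-0.49,0,-0.28],[0,-0.587,-0.49,0,-0.28],[0,-0.587,-0.49,0,-0.28],[0,-0.587,-0.49,0,-0.28],[0,-0.587,-0.49,0,-0.28],[0,-0.587,-0.49,0,-0.28]]]'; cat > go.py <<'E'
import sys
from h import *
T=dict(s=(.6042,-.0732),m=(.5207,.1137),l=(.4998,-.0662),xl=(.6187,.1046))
s=arm.state();from scipy.spatial.transform import Rotation as Ro
R=Ro.from_euler('xyz',s['orientation'],degrees=True)
print(s['clock'],s['position'],s['orientation'],s['ft_force'],s['grip_width'])
for k in sys.argv[1:]:print(k,R.inv().apply(np.array([*T[k],s['position'][2]])-s['position']).round(4))
E
python3 go.py s
```

```text
clock: 2.1
position: [0.6038, -0.0703, 0.2313]
orientation: [179.9, -0.0, 174.1]
ft_force: [-0.7, -0.2, -1.0]
grip_width: 0.005
grip_force: 0.0
2.1 [ 0.60375495 -0.07031892  0.23126342] [ 1.79929412e+02 -2.44145107e-02  1.74122356e+02] [-0.73897685 -0.23834585 -1.00641248] 0.004720459066780618
s [-0.0007 -0.0028 -0.    ]
```

```bash
python3 -m creep '[[[0,-0.001,-0.002,0.04,0],[0,-0.001,-0.003,0.08,0],[0,-0.001,-0.003,0.12,0],[0,-0.001,-0.003,0.137,0],[0,-0.001,-0.003,0.137,0],[0,-0.001,-0.003,0.137,0],[0,-0.001,-0.003,0.137,0]]]'; python3 go.py s; python3 - <<'E'
from h import *
a=arm.grab_frame('top')[90:360,205:485,::-1];b=arm.grab_frame('scene')[110:380,130:410,::-1]
cv2.imwrite('pics/s1.png',cv2.resize(np.hstack([a,b]),None,fx=1.42,fy=1.42))
E
```

```text
clock: 2.8
position: [0.6062, -0.0754, 0.0962]
orientation: [180.0, 0.2, 174.0]
ft_force: [0.9, -0.8, 0.1]
grip_width: -0.002
grip_force: 0.0
2.8 [ 0.60621499 -0.07540071  0.09621747] [179.97183838   0.20012744 173.98219332] [ 0.85808692 -0.84550182  0.14873414] -0.002239578067608221
s [ 0.0022  0.002  -0.    ]
```

View pics/s1.png

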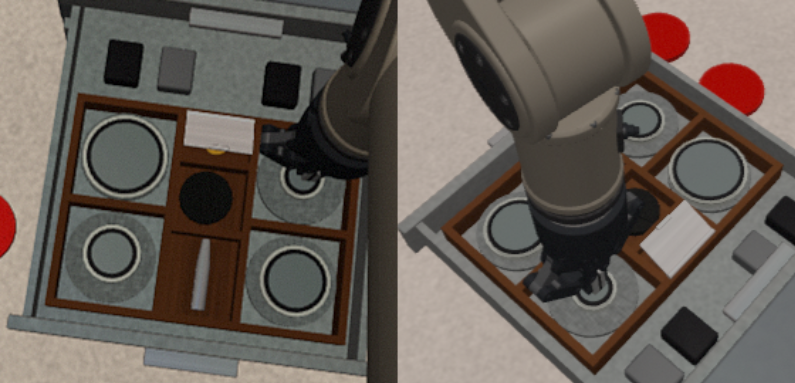

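Fingertips are over s: tips at about (303,180) in the left crop and (597,282) in the right. I'm pressing slowly.

```bash
python3 -m creep '[[[0,0,0,0.008,0],[0,0,0,0.011,0],[0,0,0,0.013,0],[0,0,0,0.015,0],[0,0,0,0.016,0],[0,0,0,0.016,0],[0,0,0,0.016,0]]]'; python3 -m creep '[[[0,0,0,0.001,0]]]';python3 -m creep '[[[0,0,0,0.001,0]]]';python3 -m creep '[[[0,0,0,0,0]]]'
```

```text
clock: 3.6
position: [0.6048, -0.0757, 0.0784]
orientation: [180.0, 0.0, 173.9]
ft_force: [-1.2, 0.4, 2.1]
grip_width: -0.0
grip_force: 0.9
clock: 3.7
position: [0.605, -0.0757, 0.0776]
orientation: [180.0, 0.0, 173.9]
ft_force: [-0.4, 0.0, 3.0]
grip_width: 0.003
grip_force: 1.1
clock: 3.8
position: [0.605, -0.0757, 0.0765]
orientation: [180.0, 0.0, 173.9]
ft_force: [0.2, 0.5, 2.6]
grip_width: 0.001
grip_force: 1.2
clock: 3.9
position: [0.605, -0.0757, 0.0764]
orientation: [180.0, 0.0, 173.9]
ft_force: [-0.3, -0.2, 1.9]
grip_width: -0.003
grip_force: 1.2
```

```bash
python3 -m creep '[[[0,0,0,0.001,0],[0,0,0,0.001,0],[0,0,0,0.001,0]]]';  python3 -m creep '[[[0,0,0,-0.003,0],[0,0,0,-0.006,0],[0,0,0,-0.012,0],[0,0,0,-0.03,0],[0,0,0,-0.06,0],[0,0,0,-0.06,0],[0,0,0,-0.06,0],[0,0,0,-0.06,0]]]'; python3 go.py m
```

```text
clock: 4.2
position: [0.605, -0.0757, 0.0754]
orientation: [180.0, 0.0, 173.9]
ft_force: [-0.2, -0.1, 2.3]
grip_width: 0.003
grip_force: 1.4
clock: 5.0
position: [0.6039, -0.0754, 0.1344]
orientation: [180.0, -0.1, 174.0]
ft_force: [-0.5, -0.1, -0.6]
grip_width: -0.0
grip_force: 0.0
5.0 [ 0.60392425 -0.07538408  0.13439132] [ 1.79990739e+02 -1.06284603e-01  1.73950708e+02] [-0.46314671 -0.05364718 -0.64673817] -0.00020003592793370393
m [0.1027 0.1793 0.0002]
```

```bash
python3 -m creep '[[[0,0,0,-0.04,0],[0,0.023,0.04,-0.05,0],[0,0.045,0.08,-0.05,0],[0,0.068,0.12,-0.05,0],[0,0.09,0.157,-0.05,0],[0,0.102,0.179,-0.05,0],[0,0.102,0.179,-0.05,0],[0,0.102,0.179,-0.01,0],[0,0.102,0.179,0.03,0],[0,0.102,0.179,0.04,0],[0,0.102,0.179,0.04,0],[0,0.102,0.179,0.04,0],[0,0.102,0.179,0.04,0]]]'; python3 go.py m
```

```text
clock: 6.3
position: [0.5239, 0.1131, 0.0971]
orientation: [179.9, 0.2, 173.9]
ft_force: [0.1, -0.1, 0.3]
grip_width: 0.003
grip_force: 0.0
6.3 [0.52390226 0.11312811 0.09709366] [179.91330889   0.18555577 173.90733173] [ 0.05886389 -0.05273707  0.34469833] 0.002589851661643053
m [ 0.0032  0.0002 -0.    ]
```

```bash
python3 -m creep '[[[0,0.002,0,0.008,0],[0,0.002,0,0.012,0],[0,0.002,0,0.014,0],[0,0.002,0,0.016,0],[0,0.002,0,0.018,0],[0,0.002,0,0.018,0],[0,0.002,0,0.018,0]]]'; python3 -m creep '[[[0,0,0,0.001,0],[0,0,0,0.001,0]]]';python3 -m creep '[[[0,0,0,0.001,0],[0,0,0,0.001,0],[0,0,0,0.001,0]]]'
```

```text
clock: 7.0
position: [0.5202, 0.1134, 0.0774]
orientation: [180.0, -0.0, 173.9]
ft_force: [-0.6, 0.4, 1.8]
grip_width: 0.002
grip_force: 1.0
clock: 7.2
position: [0.5204, 0.1134, 0.0764]
orientation: [180.0, 0.0, 173.9]
ft_force: [-0.6, -0.3, 2.4]
grip_width: -0.004
grip_force: 1.1
clock: 7.5
position: [0.5204, 0.1134, 0.0754]
orientation: [180.0, 0.0, 173.9]
ft_force: [0.0, 0.2, 2.1]
grip_width: -0.001
grip_force: 1.3
```

```bash
python3 -m creep '[[[0,0,0,-0.003,0],[0,0,0,-0.006,0],[0,0,0,-0.012,0],[0,0,0,-0.03,0],[0,0,0,-0.06,0],[0,0,0,-0.08,0],[0,0.001,-0.04,-0.08,0],[0,0.001,-0.08,-0.08,0],[0,0.001,-0.12,-0.08,0],[0,0.001,-0.16,-0.08,0],[0,0.001,-0.181,-0.08,0],[0,0.001,-0.181,-0.08,0],[0,0.001,-0.181,-0.05,0],[0,0.001,-0.181,-0.03,0],[0,0.001,-0.181,-0.02,0],[0,0.001,-0.181,-0.02,0],[0,0.001,-0.181,-0.02,0],[0,0.001,-0.181,-0.02,0]]]'; python3 go.py l
```

```text
clock: 9.3
position: [0.5012, -0.0664, 0.0964]
orientation: [180.0, 0.1, 174.0]
ft_force: [-0.1, -0.1, -0.4]
grip_width: 0.0
grip_force: 0.0
9.3 [ 0.50119323 -0.0663921   0.0963561 ] [1.79973066e+02 1.26909639e-01 1.73966649e+02] [-0.06618475 -0.07707431 -0.42513224] 0.00033153477085070534
l [ 0.0014  0.     -0.    ]
```

```bash
python3 -m creep '[[[0,0,0,0.008,0],[0,0,0,0.012,0],[0,0,0,0.014,0],[0,0,0,0.016,0],[0,0,0,0.018,0],[0,0,0,0.018,0],[0,0,0,0.018,0]]]'; python3 -m creep '[[[0,0,0,0.001,0],[0,0,0,0.001,0]]]';python3 -m creep '[[[0,0,0,0.001,0],[0,0,0,0.001,0],[0,0,0,0.001,0]]]'; python3 go.py xl
```

```text
clock: 10.0
position: [0.5001, -0.0666, 0.0774]
orientation: [180.0, -0.0, 173.9]
ft_force: [-0.6, 0.6, 2.3]
grip_width: -0.005
grip_force: 0.9
clock: 10.2
position: [0.5003, -0.0666, 0.0764]
orientation: [180.0, 0.0, 173.9]
ft_force: [-0.4, -0.1, 1.9]
grip_width: -0.002
grip_force: 1.1
clock: 10.5
position: [0.5003, -0.0666, 0.0754]
orientation: [180.0, 0.0, 173.9]
ft_force: [-1.4, 0.8, 2.9]
grip_width: -0.004
grip_force: 1.2
10.5 [ 0.50028846 -0.06660536  0.07536202] [1.79993050e+02 1.77623601e-02 1.73937483e+02] [-1.37363524  0.78857609  2.9111985 ] -0.0038522374600407105
xl [-9.970e-02  1.828e-01  1.000e-04]
```

```bash
python3 -m creep '[[[0,0,0,-0.003,0],[0,0,0,-0.006,0],[0,0,0,-0.012,0],[0,0,0,-0.04,0],[0,0,0,-0.08,0],[0,0,0,-0.1,0],[0,-0.022,0.04,-0.1,0],[0,-0.044,0.08,-0.1,0],[0,-0.066,0.12,-0.1,0],[0,-0.088,0.16,-0.1,0],[0,-0.1,0.183,-0.1,0],[0,-0.1,0.183,-0.1,0],[0,-0.1,0.183,-0.06,0],[0,-0.1,0.183,-0.03,0],[0,-0.1,0.183,-0.02,0],[0,-0.1,0.183,-0.02,0],[0,-0.1,0.183,-0.02,0],[0,-0.1,0.183,-0.02,0]]]'; python3 go.py xl
```

```text
clock: 12.3
position: [0.6204, 0.1048, 0.0974]
orientation: [179.9, 0.2, 173.9]
ft_force: [0.6, 0.5, -0.3]
grip_width: -0.002
grip_force: 0.0
12.3 [0.62035047 0.10476356 0.09737724] [179.9279048    0.19435945 173.91973706] [ 0.57677588  0.50890019 -0.34388276] -0.0022661235497947944
xl [ 0.0016 -0.0003 -0.    ]
```

```bash
python3 -m creep '[[[0,0,0,0.008,0],[0,0,0,0.012,0],[0,0,0,0.014,0],[0,0,0,0.016,0],[0,0,0,0.018,0],[0,0,0,0.018,0],[0,0,0,0.018,0]]]'; python3 -m creep '[[[0,0,0,0.001,0],[0,0,0,0.001,0]]]';python3 -m creep '[[[0,0,0,0.001,0],[0,0,0,0.001,0],[0,0,0,0.001,0]]]'
```

```text
clock: 13.0
position: [0.6188, 0.1049, 0.0774]
orientation: [180.0, -0.0, 173.9]
ft_force: [-0.8, -0.2, 2.3]
grip_width: 0.0
grip_force: 0.9
clock: 13.2
position: [0.6191, 0.1049, 0.0764]
orientation: [180.0, 0.0, 173.9]
ft_force: [-1.4, -0.0, 2.0]
grip_width: -0.003
grip_force: 1.0
clock: 13.5
position: [0.6191, 0.1049, 0.0754]
orientation: [180.0, 0.0, 173.9]
ft_force: [-1.0, 0.3, 1.7]
grip_width: 0.0
grip_force: 1.2
```

```bash
python3 -m creep '[[[0,0,0,-0.003,0],[0,0,0,-0.006,0],[0,0,0,-0.012,0],[0,0,0,-0.04,0],[0,0,0,-0.08,0],[0,0,0,-0.12,0],[0,0,0,-0.16,0],[0,0.02,0.035,-0.16,0],[0,0.04,0.07,-0.16,0],[0,0.06,0.1,-0.16,0],[0,0.08,0.135,-0.16,0],[0,0.1,0.17,-0.16,0],[0,0.12,0.2,-0.16,0],[0,0.145,0.23,-0.16,0],[0,0.145,0.23,-0.16,0],[0,0.145,0.23,-0.16,0],[0,0.145,0.23,-0.16,0],[0,0.145,0.23,-0.16,0]]]'; python3 - <<'E'
from h import *
cur=arm.grab_frame('top')[:,:,::-1];old=cv2.imread('pics/top0.png')
print(cv2.absdiff(cur[155:335,240:465],old[155:335,240:465]).mean())
cv2.imwrite('pics/end.png',cv2.resize(np.hstack([old[90:360,205:485],cur[90:360,205:485]]),None,fx=1.42,fy=1.42))
E
```

```text
clock: 15.3
position: [0.5001, 0.3471, 0.2355]
orientation: [-180.0, 0.0, 173.8]
ft_force: [-0.0, -0.5, -0.2]
grip_width: 0.001
grip_force: 0.0
3.561267489711934
```

View pics/end.png

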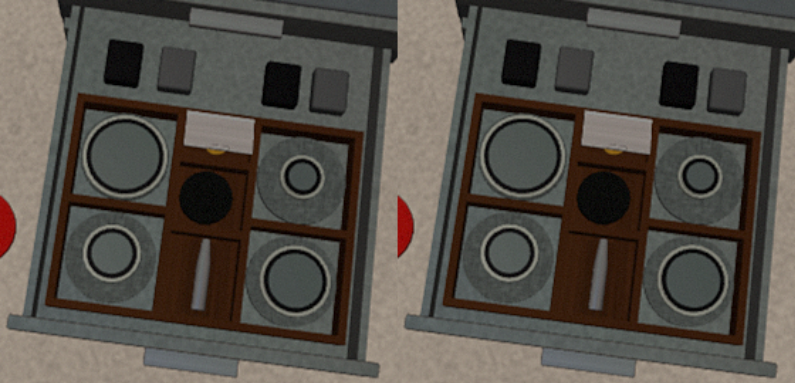

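Before and after look the same: filters, nozzle, cap and flap are unmoved, and the arm is clear.

```bash
python3 -c "
from cell import arm
print(arm.job_done())"
```

```text
the job is handed in; nothing more can be done
None
```

I pressed all four filters in order from smallest to largest, each sinking about 5–6 mm at about 2–3 N; the final picture shows filters, nozzle, cap and flap unmoved and the arm clear, and I handed the job in at about 15 s.

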